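Lock-box: open the lid onto its stop and put the box cutter away

TASK

Put the box cutter away safely: lift the lid of the grey cash box in front of you until it rests fully open on its stop, then lay the box cutter flat on the tray inside, without dropping it. Leave the lid standing open, and do not disturb the stapler, the two mice or the yellow sticky notes.

Things in the scene. Friction and masses are not known exactly. Their poses are not given: they have to be found in the camera images.
- cash_box: dark grey sheet-steel cash box near the right front of the desk (not the one far off at the left), 194 (its x) x 258 (its y) x 106 mm high with the handle, fixed to the desk. Origin: centre of its underside. Its +x points to the hinge side (roughly the robot's left), its -x to the side that opens, z up. Body walls 2 mm thick, upper rim at z = 68 mm, inner faces at x = +-88 and y = +-123 mm. The closed lid is a hollow cover, its flat top at z = 87 mm.
- cash_box_lid (a joint): lid angle in rad: 0 closed, about 1.745 (100 degrees) fully open on its stop. The lid weighs about 0.45 kg and has hardly any friction: let go, it balances at about 1.4, falls shut below 1.35 and falls open onto the stop beyond 1.5. On its stop it stands upright, leaning 10 degrees outward, its top edge 250 mm above the desk; a push from behind shuts it again.
- lid_handle (a point): middle of the bow handle's bar, moving with the lid; axes are the lid's. Closed, at x = -3, y = 0, z = 103 mm in the box frame. The bar is 6 mm thick and runs along y for 52 mm between its legs (86 mm over the legs); 13 mm gap between bar and lid top, bar axis 16 mm above the lid top. Fingers may pinch it across (along the lid's x); it can pivot between them.
- lid_hinge (a point): middle of the lid's hinge line, fixed, at x = 94, y = 0, z = 69 mm in the box frame; the hinge line runs along the box's y, and the lid opens by turning about +y.
- tray_centre (a point): middle of the upper face of the flat tray that fills the box (dark green felt floor, grey rim), at x = 0, y = 0, z = 60 mm in the box frame, 8 mm below the box's rim; fixed, solid. Its floor measures 158 (x) x 228 (y) mm inside a raised edge 4 mm high and 4 mm wide; axes as the box.
- box_cutter: light grey box cutter (snap-blade knife, blade in), 162 mm long (its y), 30 mm wide (its x), 17 mm high over the slider, body 14 mm high; loose, lying flat, about 90 g. Origin on its underside near the middle: the body reaches from y = -69 to +81 mm. Grasp across its 30 mm width.
- stapler: dark red desk stapler, 156 x 39 x 44 mm, loose, lying along its own x; bystander. It and the box cutter may be in either of two places. Its arm does not move.
- mouse_black: black computer mouse, 105 x 60 x 39 mm, bystander
- mouse_white: white computer mouse, 105 x 60 x 39 mm, bystander
- notes_yellow: block of yellow sticky notes, 78 x 78 x 24 mm, bystander
There are look-alikes about, which are no part of the job. What is shaped like the box_cutter but pink or turquoise is not meant.

How it is judged:
By the outcome, as a careful person would: the job done as asked, in the order asked, and still so for the second after the job is handed in, with the robot touching nothing.
It also fails if it takes over 67 s, if anything falls off the work surface, if the arm or the gripper's body presses on something with over 40 N, if the wrist force passes 120 N, or if a joint passes its speed limit or range.

ROBOT

A 6-joint arm with a two-finger parallel gripper is mounted at the origin on a cart in front of the work surface, level with it; the furniture and walls round the work are solid. World frame = base frame: x ahead of the robot, y to its left, z up, the work surface at z = 0. Lengths are in m, angles in rad, forces in N, time in s.
With the tool pointing down it reaches from about 0.35 to 0.975 m from the base axis. Payload 4.9 kg.
Tool frame: the origin (TCP) lies at the very end of the fingers, on their centre line; the grasp point (between the pads) lies 19 mm behind it; z points along the fingers, y is the line along which they close (so a half turn about z gives the same grasp; the last joint's range is limited). The gripper opens to 85 mm and grips with 20 to 120 N. Pads are 22 mm wide; open, the fingers measure 114 mm over their backs; the gripper's body (76 mm by 85 mm) begins 54 mm behind the grasp point. The pads swing forward as they close: fully open they stand 13 mm farther back than shut.
Start: joints at [1.22, 0.053, 1.613, -0, 1.476, -0.119], TCP at [0.144, 0.608, 0.231] pointing down, gripper open.
Joint ranges: [-3.01, 3.01], [-1.01, 2.22], [0.06, 2.58], [-1.02, 4.17], [0.09, 2.62], [-3.14, 3.14]. Speed limits (rad/s): [2.57, 2.57, 3.14, 3.14, 3.14, 3.14].

INTERFACE

Orientations are given as a rotation vector (axis times angle).
In Python, from station import ctrl, imaging gives the robot as it stands.
- The arm moves only by the tool play_rows, never from a script. Its argument "series" is a list of rows, each a list of 3 entries, a list of its own where there are three numbers: the opening, from 0 (shut) to 1 (fully open), then the shift along the tool's x, y, z each as a share of 0.05 m, from -1 to 1, then the turn, a rotation vector about the tool's x, y, z each as a share of 8 degrees, from -1 to 1. In form: [[grip, [dx, dy, dz], [ax, ay, az]], ...]. A call has 1 to 8 rows; each row shifts and turns the commanded pose from where the row before left it, along the tool's axes as they then stand; what a row does not reach is not made up. A row lasts 1/8 s, in which the tool goes at most 62.5 mm and 10.7 degrees, less where a joint would pass 70% of its speed; a pose out of reach is approached as far as the arm can. A call with a number of a shift or a turn outside -1 to 1 is refused whole. A call with a gripper value outside its range is refused whole. The fingers move at their own pace and stop on an object; "force" is the grip in N (left out, the last holds). Time passes only in rows, so rows that do not move let the fingers close. It gives the time, the measured TCP pose, the force, the opening and the grip force at its end, in the units of the state.
- ctrl.get_obs(): the state, without advancing time (a new reading comes with each control period).
- imaging.get_image(name): name is "side" or "top"; returns a dict with "color" (400x640x3 uint8, blue, green, red), "fx", "fy", "cx", "cy" (pixels), "extrinsics" (4x4, takes a point from world to camera coordinates). Camera axes: x right, y down, z forward; pixel columns grow to the right and rows downward; lengths in m; the calibration is good to about 2 mm. A picture is of the moment at which its call begins. There is no depth.
- ctrl.finish_job(): hands the job in; it is judged then, once.
The state is a dict: "t": time; "q": joint angles; "dq": joint speeds; "effort": joint torques, N m; "tool_pos": TCP position; "tool_rot": TCP orientation; "contact_force": force on the tool from outside, world axes, zero at the start; "wrist_torque": the same for the moment, N m; "opening": finger opening in m; "grip_force": force on a finger pad.
Only numpy, scipy, OpenCV 4.12 (cv2) and the standard library are available. Lean on these libraries where they do the work, as an engineer would, in place of code of your own. Each camera call takes 0.05 s, during which the arm holds its last target. There are 200 camera calls.

## Working session

There is one attempt and no reset: what is moved stays moved. The work goes in short steps, Python scripts to look and compute and a tool call to move; the robot and the scene stay as the last step left them, time stands still between calls to the robot, and variables do not carry over. Pictures are saved under pics/ and viewed, at most 10 in all, crops included, and the job is handed in when it is done.

Besides the shell and the picture viewer there is one more tool, called after "Request:" by a JSON object that holds its "api" and its "payload". play_rows: Moves the arm, as the interface text tells. Shift numbers are shares of 0.05 m and turn numbers shares of 8 degrees, none past 1 either way. Its arguments: {"type":"object","properties":{"series":{"type":"array"},"force":{"type":"number"}},"required":["series"]}

```bash
mkdir -p pics; ls
python3 - <<'E'
from station import ctrl, imaging
import cv2,pickle
o=ctrl.get_obs(); print(o['t'],o['tool_pos'],o['tool_rot'],o['opening'])
for n in('side','top'):
    im=imaging.get_image(n); cv2.imwrite(f'pics/{n}0.png',im['color']); pickle.dump(im,open(f'pics/{n}0.pkl','wb')); print(n,im['fx'],im['cx'],im['cy'],im['extrinsics'].round(3).tolist())
E
```

```text
pics
0.0 [0.14334587 0.60768637 0.23005305] [-0.36322024 -3.12003005  0.00319994] 0.08520514531873087
side 373.01407046225927 316.9735298675999 195.53891916474382 [[0.776, -0.63, 0.01, -0.362], [-0.524, -0.654, -0.545, 0.33], [0.35, 0.418, -0.838, 1.093], [0.0, 0.0, 0.0, 1.0]]
top 515.3514944073264 319.9561691222746 202.0541304410619 [[-0.015, -1.0, -0.007, 0.055], [-0.995, 0.016, -0.102, 0.484], [0.102, 0.005, -0.995, 1.472], [0.0, 0.0, 0.0, 1.0]]
```

View pics/top0.png

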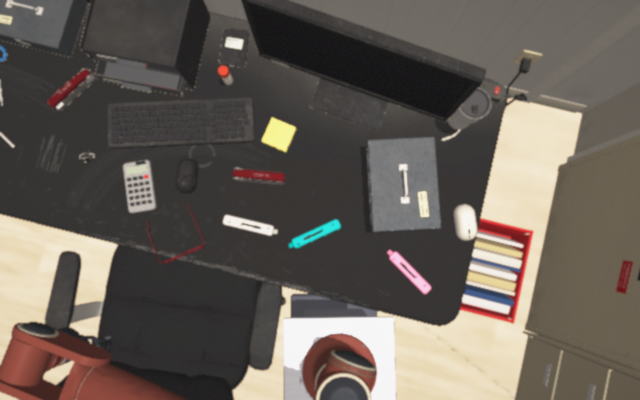

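View pics/side0.png

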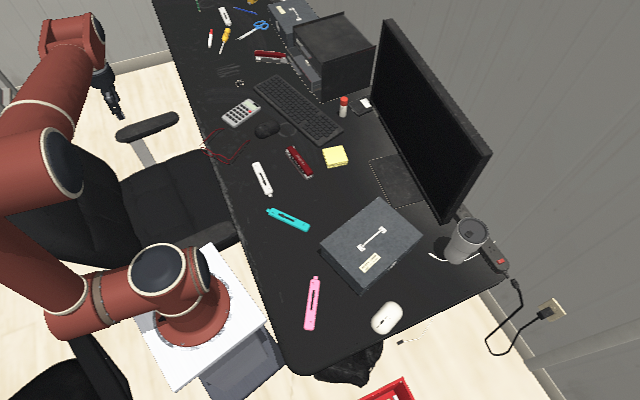

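The top view shows the cash box at (403,184), with its handle bar vertical at (405,183) and the hinge on the left. The light grey cutter is at (250,225), the stapler at (258,176) and the white mouse at (465,222). The side view agrees, with the cutter at (262,179), the box at (370,245) and the handle at (372,238).

```bash
cat > h.py <<'E'
import numpy as np,cv2,pickle
from scipy.spatial.transform import Rotation as R
def ray(im,uv):
    E=np.array(im['extrinsics']);d=np.array([(uv[0]-im['cx'])/im['fx'],(uv[1]-im['cy'])/im['fy'],1.])
    return -E[:3,:3].T@E[:3,3],E[:3,:3].T@d
def plane(im,uv,z):
    o,d=ray(im,uv);return o+d*(z-o[2])/d[2]
def tri(a,ua,b,ub):
    o,d=ray(a,ua);p,e=ray(b,ub);s=np.linalg.lstsq(np.c_[d,-e],p-o,rcond=None)[0]
    A,B=o+d*s[0],p+e*s[1];return (A+B)/2,np.linalg.norm(A-B)
def blob(mask,x0,y0,x1,y1):
    m=np.zeros_like(mask);m[y0:y1,x0:x1]=mask[y0:y1,x0:x1]
    c=max(cv2.findContours(m,cv2.RETR_EXTERNAL,cv2.CHAIN_APPROX_NONE)[0],key=cv2.contourArea)
    return c,cv2.minAreaRect(c)
def rectw(im,c,z):
    "min-area rectangle of a contour cast on plane z: centre, sizes mm, long-axis angle deg"
    w=np.array([plane(im,p[0],z)[:2] for p in c],np.float32)*1000
    r=cv2.minAreaRect(w);b=cv2.boxPoints(r);e=[b[1]-b[0],b[2]-b[1]];l=max(e,key=np.linalg.norm)
    return np.round(r[0],1),np.round(sorted(np.linalg.norm(e,axis=1)),1),round(np.degrees(np.arctan2(l[1],l[0]))%180,1)
E
python3 - <<'E'
from h import *
T=pickle.load(open('pics/top0.pkl','rb'));S=pickle.load(open('pics/side0.pkl','rb'))
def V(im):return cv2.cvtColor(im['color'],cv2.COLOR_BGR2HSV)
def white(im,t=140):
    h=V(im);return ((h[...,2]>t)&(h[...,1]<60)).astype(np.uint8)*255
cen=lambda c:(lambda m:(m['m10']/m['m00'],m['m01']/m['m00']))(cv2.moments(c))
ct,_=blob(white(T),215,205,285,245);cs,_=blob(white(S),245,155,278,200)
print('cutter top',rectw(T,ct,.012),cen(ct),'side',rectw(S,cs,.012)); print(tri(T,cen(ct),S,cen(cs)))
ht,_=blob(white(T),395,155,415,210);hs,_=blob(white(S),350,222,392,255)
print('handle',rectw(T,ht,.100),rectw(S,hs,.100),cen(ht),cen(hs));print(tri(T,cen(ht),S,cen(hs)))
g=V(T);print(g[184,360:380,2],g[184,430:448,2],g[130:145,400,2],g[222:238,400,2])
big=cv2.inRange(T['color'],(50,48,45),(110,110,110)); k=np.ones((3,3))
bt,r=blob(cv2.morphologyEx(big,cv2.MORPH_OPEN,k),355,125,450,242);print('box',r,rectw(T,bt,.087))
hh=V(T)
y,_=blob(((hh[...,0]>20)&(hh[...,0]<35)&(hh[...,1]>80)).astype(np.uint8)*255,255,110,305,160);print('notes',rectw(T,y,.024))
r_,_=blob((((hh[...,0]<8)|(hh[...,0]>172))&(hh[...,1]>120)&(hh[...,2]>50)).astype(np.uint8)*255,225,160,295,192);print('stapler',rectw(T,r_,.04))
w,_=blob(white(T),452,202,478,244);print('wmouse',rectw(T,w,.02))
q,_=blob(((hh[...,0]>80)&(hh[...,0]<95)&(hh[...,1]>100)).astype(np.uint8)*255,280,210,350,255);print('turq',rectw(T,q,.012))
q,_=blob(((hh[...,0]>140)&(hh[...,1]>60)).astype(np.uint8)*255,380,240,440,300);print('pink',rectw(T,q,.012))
# lower (box cutter) features
a=cv2.resize(T['color'][200:250,210:290],None,fx=5,fy=5);b=cv2.resize(T['color'][125:240,355:475],None,fx=3.33,fy=3.33)
cv=np.zeros((400,800,3),np.uint8);cv[:250,:400]=a;cv[:b.shape[0],400:400+b.shape[1]]=b[:400,:400];cv2.imwrite('pics/crop.png',cv)
E
```

```text
cutter top (array([421.6, 253.5]), array([ 31.6, 163.5], dtype=float32), np.float32(75.8)) (248.97463414634146, 224.96455284552846) side (array([418.1, 251.7]), array([ 31.5, 164. ], dtype=float32), np.float32(75.5))
(array([0.42201486, 0.2580136 , 0.00262775]), np.float64(0.0017574315498621199))
handle (array([ 525.5, -185.3]), array([ 28. , 114.9], dtype=float32), np.float32(1.7)) (array([ 520.1, -189.7]), array([ 24.1, 106.7], dtype=float32), np.float32(2.0)) (404.4792156862745, 183.74588235294118) (371.1934959349593, 238.20650406504063)
(array([ 0.52443048, -0.18731369,  0.09083645]), np.float64(0.003006448887400881))
[ 55  55  49  42  39  40  40  52  74  83  90 111 124 126 126 127 127 128
 128 126] [123 121 123 122 122 122 119 101  74  58  56  58  57  56  57  55  57  58] [ 66  66  66  66  66  64  64  71  92 113 122 123 124 125 123] [121 120 121 122 124 124 123 109  79  57  56  56  57  56  57  56]
box ((401.9999694824219, 183.0), (93.99998474121094, 115.99998474121094), -0.0) (array([ 530.1, -183.1]), array([264.2, 328. ], dtype=float32), np.float32(178.8))
notes (array([687.8, 167.7]), array([87.7, 87.8], dtype=float32), np.float32(65.5))
stapler (array([566.4, 224.4]), array([ 24.4, 149.6], dtype=float32), np.float32(83.3))
wmouse (array([ 422. , -373.2]), array([ 59.4, 102.5], dtype=float32), np.float32(5.7))
turq (array([392.9,  67.2]), array([ 35. , 165.6], dtype=float32), np.float32(113.9))
pink (array([ 282.5, -202.8]), array([ 36.8, 169.2], dtype=float32), np.float32(43.8))
```

View pics/crop.png

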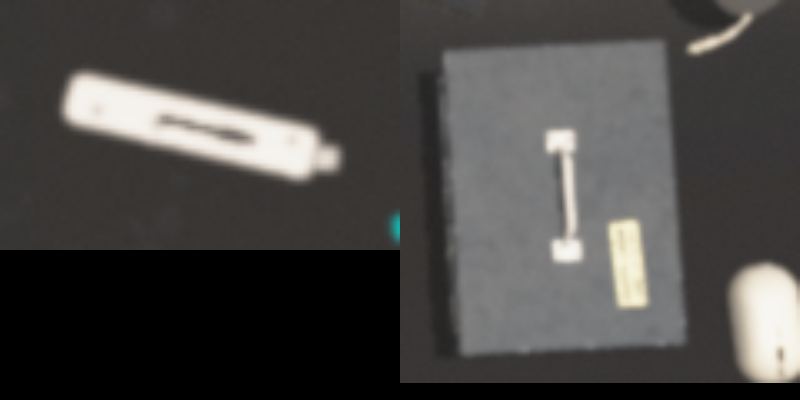

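The crop shows the cutter's narrow tip at its right end (full-image pixel ~(277,231)), so its +y points to the robot's left. The lid's top and the thin bar at ~(405,184) are clear too. Next I'll refine the lid outline and the bar.

Run:
```python
from h import *
T=pickle.load(open('pics/top0.pkl','rb'));S=pickle.load(open('pics/side0.pkl','rb'))
g=T['color'].max(2)
m=(g>100).astype(np.uint8)*255
c,r=blob(m,360,130,446,238);c=cv2.convexHull(c)
print('lid',rectw(T,c,.087)); 
b=((g>170)*255).astype(np.uint8)
pts=[]
for v in range(172,198):
    w=np.clip(g[v,398:412].astype(float)-140,0,None); 
    if w.sum()>10: pts.append(plane(T,(398+(w*np.arange(14)).sum()/w.sum(),v),.105)[:2])
pts=np.array(pts);print('bar',pts.mean(0),np.degrees(np.polyfit(pts[:,0],pts[:,1],1)[0]),len(pts))
gs=S['color'].max(2);c2,_=blob(((gs>88)*255).astype(np.uint8),312,190,430,295);q=cv2.approxPolyDP(cv2.convexHull(c2),8,True)[:,0];print('side poly',[(p.tolist(),plane(S,p,.087)[:2].round(3).tolist()) for p in q])
q=cv2.approxPolyDP(c,6,True)[:,0];print('top poly',[(p.tolist(),plane(T,p,.087)[:2].round(3).tolist()) for p in q])
from station import ctrl
o=ctrl.get_obs();print(R.from_rotvec(o['tool_rot']).as_matrix().round(3))
```

```text
lid (array([ 526.9, -186.6]), array([187.1, 256. ], dtype=float32), np.float32(1.9))
bar [ 0.52163955 -0.1887096 ] 0.3377515797026282 26
side poly [([380, 197], [0.65, -0.096]), ([422, 235], [0.653, -0.275]), ([362, 287], [0.4, -0.279]), ([320, 242], [0.396, -0.098])]
top poly [([432, 137], [0.658, -0.27]), ([439, 227], [0.404, -0.28]), ([374, 230], [0.399, -0.101]), ([368, 141], [0.649, -0.09])]
[[-0.973  0.23  -0.001]
 [ 0.23   0.973 -0.002]
 [ 0.    -0.002 -1.   ]]
```

```bash
cat >> h.py <<'E'
A=np.radians(91.9);BO=np.array([.526,-.187,0])
BR=R.from_euler('z',A)                    # box frame -> world
DOWN=R.from_matrix(np.array([[0,1,0],[1,0,0],[0,0,-1.]]).T)  # tool x=box y, y=box x, z=-z (in box frame)
def boxpt(x,y,z):return BO+BR.apply([x,y,z])
def lidpose(th,tilt,back):
    "TCP pose with bar 'back' m behind TCP, lid angle th, tool tilted by tilt (rad)"
    c,s=np.cos(th),np.sin(th);x,z=-.097,.034
    rot=BR*R.from_euler('y',tilt)*DOWN
    return boxpt(.094+x*c+z*s,0,.069-x*s+z*c)+rot.apply([0,0,back]),rot
def rows(poses,start=None,grip=1.0):
    from station import ctrl
    o=ctrl.get_obs();p,r=(np.array(o['tool_pos']),R.from_rotvec(o['tool_rot'])) if start is None else start
    out=[]
    for P,Q in poses:
        d=np.round(r.inv().apply(P-p)/.05,2);a=np.round(np.degrees((r.inv()*Q).as_rotvec())/8,2)
        if max(abs(d).max(),abs(a).max())>1:print('OVER')
        out.append([grip,(d+0.).tolist(),(a+0.).tolist()]);p=p+r.apply(d*.05);r=r*R.from_rotvec(np.radians(a*8))
    for i in range(0,len(out),8):print(str(out[i:i+8]).replace(' ',''))
    return p,r
def line(P,Q,n,s=None):
    from station import ctrl
    from scipy.spatial.transform import Slerp
    o=ctrl.get_obs();p,r=(np.array(o['tool_pos']),R.from_rotvec(o['tool_rot'])) if s is None else s
    S=Slerp([0,1],R.concatenate([r,Q]));return [(p+(P-p)*k/n,S(k/n)) for k in range(1,n+1)]
def say():
    from station import ctrl
    o=ctrl.get_obs();print({k:np.round(o[k],3).tolist() for k in('t','tool_pos','q','contact_force','opening','grip_force')})
E
python3 - <<'E'
from h import *
print(lidpose(0,0,.013)[0],lidpose(1.745,1.745,.013)[0])
Q=BR*DOWN
s=rows(line(np.array([.45,.25,.26]),Q,16))
P,_=lidpose(0,0,-.10);s=rows(line(P,Q,12,s),s)
E
```

```text
[ 0.52609947 -0.18999835  0.09      ] [ 0.52164027 -0.05557771  0.16089209]
[[1.0,[-0.48,-0.35,-0.04],[0.0,0.0,-0.12]],[1.0,[-0.47,-0.35,-0.03],[0.0,0.0,-0.12]],[1.0,[-0.46,-0.37,-0.04],[0.0,0.0,-0.12]],[1.0,[-0.46,-0.37,-0.04],[0.0,0.0,-0.11]],[1.0,[-0.45,-0.37,-0.03],[0.0,0.0,-0.12]],[1.0,[-0.44,-0.39,-0.04],[0.0,0.0,-0.12]],[1.0,[-0.44,-0.39,-0.04],[-0.01,0.0,-0.12]],[1.0,[-0.44,-0.4,-0.03],[0.0,0.0,-0.12]]]
[[1.0,[-0.42,-0.41,-0.04],[0.0,0.0,-0.12]],[1.0,[-0.42,-0.41,-0.04],[0.0,0.0,-0.12]],[1.0,[-0.41,-0.42,-0.04],[0.0,0.0,-0.11]],[1.0,[-0.41,-0.43,-0.03],[0.0,0.0,-0.12]],[1.0,[-0.4,-0.44,-0.04],[0.0,0.0,-0.12]],[1.0,[-0.39,-0.44,-0.04],[0.0,0.0,-0.12]],[1.0,[-0.38,-0.44,-0.04],[0.0,0.0,-0.12]],[1.0,[-0.38,-0.46,-0.03],[0.0,0.0,-0.12]]]
[[1.0,[-0.1,-0.74,0.1],[0.0,0.0,0.0]],[1.0,[-0.1,-0.73,0.09],[0.0,0.0,0.0]],[1.0,[-0.11,-0.74,0.1],[0.0,0.0,0.0]],[1.0,[-0.1,-0.74,0.09],[0.0,0.0,0.0]],[1.0,[-0.1,-0.73,0.1],[0.0,0.0,0.0]],[1.0,[-0.1,-0.74,0.09],[0.0,0.0,0.0]],[1.0,[-0.1,-0.74,0.1],[0.0,0.0,0.0]],[1.0,[-0.1,-0.73,0.09],[0.0,0.0,0.0]]]
[[1.0,[-0.11,-0.74,0.1],[0.0,0.0,0.0]],[1.0,[-0.1,-0.74,0.09],[0.0,0.0,0.0]],[1.0,[-0.1,-0.74,0.1],[0.0,0.0,0.0]],[1.0,[-0.1,-0.73,0.09],[0.0,0.0,0.0]]]
```

Request:
{"api": "play_rows", "payload": {"series": [[1.0,[-0.48,-0.35,-0.04],[0,0,-0.12]],[1.0,[-0.47,-0.35,-0.03],[0,0,-0.12]],[1.0,[-0.46,-0.37,-0.04],[0,0,-0.12]],[1.0,[-0.46,-0.37,-0.04],[0,0,-0.12]],[1.0,[-0.45,-0.37,-0.03],[0,0,-0.12]],[1.0,[-0.44,-0.39,-0.04],[0,0,-0.12]],[1.0,[-0.44,-0.39,-0.04],[0,0,-0.12]],[1.0,[-0.44,-0.4,-0.03],[0,0,-0.12]]]}}

```text
t: 1.1
tool_pos: [0.2975, 0.4286, 0.2453]
tool_rot: [-0.152, -3.137, 0.001]
contact_force: [0.4, -0.1, 0.1]
opening: 0.0854
grip_force: 0.0
```

Request:
{"api": "play_rows", "payload": {"series": [[1.0,[-0.42,-0.41,-0.04],[0,0,-0.12]],[1.0,[-0.42,-0.41,-0.04],[0,0,-0.12]],[1.0,[-0.41,-0.42,-0.04],[0,0,-0.12]],[1.0,[-0.41,-0.43,-0.03],[0,0,-0.12]],[1.0,[-0.4,-0.44,-0.04],[0,0,-0.12]],[1.0,[-0.39,-0.44,-0.04],[0,0,-0.12]],[1.0,[-0.38,-0.44,-0.04],[0,0,-0.12]],[1.0,[-0.38,-0.46,-0.03],[0,0,-0.12]]]}}

```text
t: 2.1
tool_pos: [0.4512, 0.2499, 0.2603]
tool_rot: [0.058, -3.14, 0.0]
contact_force: [-0.4, 0.5, -0.2]
opening: 0.0851
grip_force: 0.0
```

Request:
{"api": "play_rows", "payload": {"series": [[1.0,[-0.1,-0.74,0.1],[0,0,0]],[1.0,[-0.1,-0.73,0.09],[0,0,0]],[1.0,[-0.11,-0.74,0.1],[0,0,0]],[1.0,[-0.1,-0.74,0.09],[0,0,0]],[1.0,[-0.1,-0.73,0.1],[0,0,0]],[1.0,[-0.1,-0.74,0.09],[0,0,0]],[1.0,[-0.1,-0.74,0.1],[0,0,0]],[1.0,[-0.1,-0.73,0.09],[0,0,0]]]}}

```text
t: 3.1
tool_pos: [0.5018, -0.0432, 0.2221]
tool_rot: [0.057, -3.14, -0.0]
contact_force: [0.3, 0.1, 0.5]
opening: 0.0855
grip_force: 0.0
```

Run:
```python
from h import *
say()
P,Q=lidpose(1.745,1.6,-.02);P[2]+=.04
rows(line(P,Q,14))
```

```text
{'t': 3.1, 'tool_pos': [0.502, -0.043, 0.222], 'q': [-0.234, -0.237, 1.899, 0.0, 1.48, -1.841], 'contact_force': [0.324, 0.063, 0.52], 'opening': 0.085, 'grip_force': 0.0}
[[1.0,[-0.03,0.03,0.03],[0.82,0.0,0.0]],[1.0,[-0.03,0.03,0.04],[0.82,0.0,0.0]],[1.0,[-0.02,0.04,0.02],[0.82,0.0,0.0]],[1.0,[-0.03,0.03,0.03],[0.81,0.0,0.01]],[1.0,[-0.03,0.04,0.01],[0.82,0.01,0.0]],[1.0,[-0.03,0.05,0.02],[0.82,0.0,0.0]],[1.0,[-0.02,0.04,0.01],[0.82,0.0,0.0]],[1.0,[-0.03,0.04,0.0],[0.82,0.0,0.0]]]
[[1.0,[-0.03,0.05,0.0],[0.82,0.0,0.0]],[1.0,[-0.03,0.04,-0.01],[0.82,0.0,0.01]],[1.0,[-0.03,0.05,-0.01],[0.81,0.0,0.0]],[1.0,[-0.02,0.04,-0.02],[0.82,0.0,0.0]],[1.0,[-0.03,0.04,-0.02],[0.82,0.0,0.0]],[1.0,[-0.03,0.03,-0.02],[0.82,0.0,0.0]]]
```

Request:
{"api": "play_rows", "payload": {"series": [[1.0,[0,0,-0.2],[0.82,0,0]],[1.0,[0,0,0],[0.82,0,0]],[1.0,[0,0,0],[0.82,0,0]],[1.0,[0,0,0],[0.82,0,0]],[1.0,[0,0,0],[0.82,0,0]],[1.0,[0,0,0],[0.82,0,0]],[1.0,[0,0,0],[0.82,0,0]],[1.0,[0,0,0],[0.82,0,0]]]}}

```text
t: 4.1
tool_pos: [0.502, -0.0418, 0.2326]
tool_rot: [-0.052, 2.8, -1.386]
contact_force: [0.8, 0.2, 0.0]
opening: 0.0853
grip_force: 0.0
```

```bash
python3 -c "
from h import *;say()"
```

```text
{'t': 4.1, 'tool_pos': [0.502, -0.042, 0.233], 'q': [0.209, -0.092, 1.943, -0.901, 1.534, -1.246], 'contact_force': [0.813, 0.233, 0.039], 'opening': 0.085, 'grip_force': 0.0}
```

The tilt is limited to about 58° by J4, so the tool will lag the lid with the bar pinched close to the fingertips. Next I'll approach the handle.

Run:
```python
from h import *
P,Q=lidpose(0,0,-.07);s=rows(line(P,Q,10),grip=.5)
P,Q=lidpose(0,0,.006);print(P);s=rows(line(P,Q,6,s),s,grip=.4)
```

```text
[[0.5,[-0.04,-0.09,0.31],[-0.66,0.0,0.0]],[0.5,[-0.03,-0.11,0.3],[-0.66,0.0,0.0]],[0.5,[-0.04,-0.14,0.29],[-0.66,0.0,0.01]],[0.5,[-0.04,-0.17,0.27],[-0.65,0.0,0.0]],[0.5,[-0.04,-0.19,0.26],[-0.66,0.01,0.0]],[0.5,[-0.03,-0.21,0.24],[-0.66,0.0,0.01]],[0.5,[-0.04,-0.24,0.22],[-0.66,0.0,0.0]],[0.5,[-0.04,-0.25,0.19],[-0.66,0.0,0.0]]]
[[0.5,[-0.04,-0.27,0.18],[-0.66,0.0,0.0]],[0.5,[-0.04,-0.29,0.14],[-0.65,0.0,0.0]]]
[ 0.52609947 -0.18999835  0.097     ]
[[0.4,[0.0,0.0,0.25],[0.0,0.0,0.0]],[0.4,[0.0,0.0,0.26],[0.0,0.0,0.0]],[0.4,[0.0,0.0,0.25],[0.0,0.0,0.0]],[0.4,[0.0,0.0,0.25],[0.0,0.0,0.0]],[0.4,[0.0,0.0,0.26],[0.0,0.0,0.0]],[0.4,[0.0,0.0,0.25],[0.0,0.0,0.0]]]
```

Request:
{"api": "play_rows", "payload": {"series": [[0.5,[-0.04,-0.09,0.31],[-0.66,0,0]],[0.5,[-0.03,-0.11,0.3],[-0.66,0,0]],[0.5,[-0.04,-0.14,0.29],[-0.66,0,0.01]],[0.5,[-0.04,-0.17,0.27],[-0.65,0,0]],[0.5,[-0.04,-0.19,0.26],[-0.66,0.01,0]],[0.5,[-0.03,-0.21,0.24],[-0.66,0,0.01]],[0.5,[-0.04,-0.24,0.22],[-0.66,0,0]],[0.5,[-0.04,-0.25,0.19],[-0.66,0,0]]]}}

```text
t: 5.1
tool_pos: [0.5211, -0.1607, 0.1844]
tool_rot: [-0.052, 3.126, -0.277]
contact_force: [-0.3, -0.7, 0.3]
opening: 0.0425
grip_force: 0.0
```

Request:
{"api": "play_rows", "payload": {"series": [[0.5,[-0.04,-0.27,0.18],[-0.66,0,0]],[0.5,[-0.04,-0.29,0.14],[-0.65,0,0]],[0.4,[0,0,0.25],[0,0,0]],[0.4,[0,0,0.26],[0,0,0]],[0.4,[0,0,0.25],[0,0,0]],[0.4,[0,0,0.25],[0,0,0]],[0.4,[0,0,0.26],[0,0,0]],[0.4,[0,0,0.25],[0,0,0]]]}}

```text
t: 6.1
tool_pos: [0.5262, -0.1897, 0.0958]
tool_rot: [-0.053, 3.141, 0.004]
contact_force: [-0.0, -0.1, 1.1]
opening: 0.0343
grip_force: 0.0
```

Run:
```python
from h import *
say()
from station import imaging
T=imaging.get_image('top');S=imaging.get_image('side')
a=cv2.resize(T['color'][120:250,340:470],(400,400));b=cv2.resize(S['color'][170:300,300:430],(400,400));cv2.imwrite('pics/g1.png',np.hstack([a,b]))
```

```text
{'t': 6.1, 'tool_pos': [0.526, -0.19, 0.096], 'q': [-0.48, 0.021, 1.881, 0.003, 1.241, -2.085], 'contact_force': [-0.027, -0.054, 1.125], 'opening': 0.034, 'grip_force': 0.0}
```

View pics/g1.png

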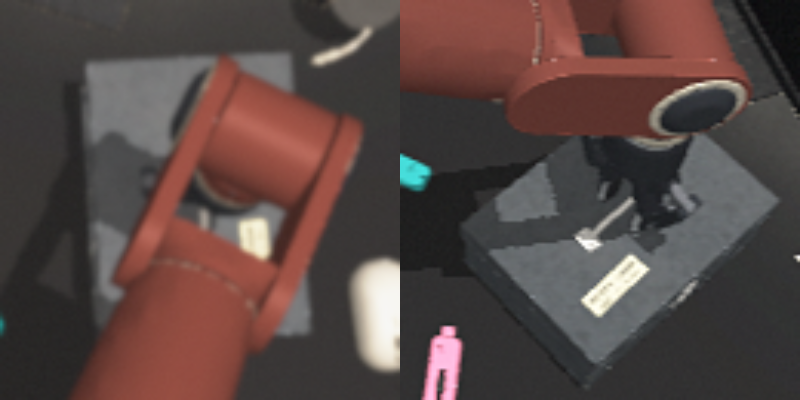

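The fingers straddle the bar, which runs between them at ~(368,238) in the side view. Closing on it now.

Request:
{"api": "play_rows", "payload": {"series": [[0.0,[0,0,0],[0,0,0]],[0.0,[0,0,0],[0,0,0]],[0.0,[0,0,0],[0,0,0]],[0.0,[0,0,0],[0,0,0]],[0.0,[0,0,0],[0,0,0]]], "force": 50}}

```text
t: 6.82
tool_pos: [0.5267, -0.1893, 0.0974]
tool_rot: [-0.052, 3.14, 0.006]
contact_force: [-1.1, 5.4, 2.7]
opening: 0.0036
grip_force: 49.2
```

Run:
```python
from h import *
say()
D=np.radians
s=None
ps=[lidpose(D(t),D(min(.62*t,56)),.007) for t in np.arange(4,96.1,4)]
rows(ps,grip=0.0)
```

```text
{'t': 6.825, 'tool_pos': [0.527, -0.189, 0.097], 'q': [-0.48, 0.02, 1.88, 0.004, 1.243, -2.085], 'contact_force': [-1.127, 5.446, 2.67], 'opening': 0.004, 'grip_force': 49.165}
[[0.0,[0.01,0.03,-0.11],[0.34,0.01,0.0]],[0.0,[0.0,0.05,-0.13],[0.31,0.0,0.0]],[0.0,[0.0,0.06,-0.13],[0.31,0.0,0.0]],[0.0,[0.0,0.05,-0.13],[0.31,0.0,0.0]],[0.0,[0.0,0.06,-0.13],[0.31,0.0,0.0]],[0.0,[0.0,0.07,-0.12],[0.31,0.0,0.0]],[0.0,[0.0,0.06,-0.13],[0.31,0.0,0.0]],[0.0,[0.0,0.07,-0.12],[0.31,0.0,0.0]]]
[[0.0,[0.0,0.08,-0.12],[0.31,0.0,0.0]],[0.0,[0.0,0.07,-0.11],[0.31,0.0,0.0]],[0.0,[0.0,0.08,-0.12],[0.31,0.0,0.0]],[0.0,[0.0,0.08,-0.11],[0.31,0.0,0.0]],[0.0,[0.0,0.09,-0.11],[0.31,0.0,0.0]],[0.0,[0.0,0.09,-0.11],[0.31,0.0,0.0]],[0.0,[0.0,0.09,-0.11],[0.31,0.0,0.0]],[0.0,[0.0,0.09,-0.1],[0.31,0.0,0.0]]]
[[0.0,[0.0,0.1,-0.1],[0.31,0.0,0.0]],[0.0,[0.0,0.1,-0.1],[0.31,0.0,0.0]],[0.0,[0.0,0.1,-0.09],[0.31,0.0,0.0]],[0.0,[0.0,0.1,-0.1],[0.31,0.0,0.0]],[0.0,[0.0,0.11,-0.09],[0.31,0.0,0.0]],[0.0,[0.0,0.11,-0.08],[0.31,0.0,0.0]],[0.0,[0.0,0.11,-0.08],[0.18,0.0,0.0]],[0.0,[0.0,0.12,-0.08],[0.0,0.0,0.0]]]
```

Request:
{"api": "play_rows", "payload": {"series": [[0.0,[0,0.04,-0.12],[0.32,0,0]],[0.0,[0,0.05,-0.13],[0.31,0,0]],[0.0,[0,0.06,-0.13],[0.31,0,0]],[0.0,[0,0.05,-0.13],[0.31,0,0]],[0.0,[0,0.06,-0.13],[0.31,0,0]],[0.0,[0,0.07,-0.12],[0.31,0,0]],[0.0,[0,0.06,-0.13],[0.31,0,0]],[0.0,[0,0.07,-0.12],[0.31,0,0]]]}}

```text
t: 7.82
tool_pos: [0.5256, -0.1605, 0.1424]
tool_rot: [-0.052, 3.086, -0.542]
contact_force: [2.6, -1.9, -4.6]
opening: 0.0035
grip_force: 49.0
```

Run:
```python
from h import *
say();print(lidpose(np.radians(32),np.radians(.62*32),.007)[0])
```

```text
{'t': 7.825, 'tool_pos': [0.526, -0.161, 0.142], 'q': [-0.266, -0.095, 1.94, -0.355, 1.21, -1.758], 'contact_force': [2.628, -1.939, -4.604], 'opening': 0.003, 'grip_force': 48.98}
[ 0.52509218 -0.15963423  0.1426513 ]
```

The load is 4.6 N, as expected for the lid, so I'll continue.

Request:
{"api": "play_rows", "payload": {"series": [[0.0,[0,0.08,-0.12],[0.31,0,0]],[0.0,[0,0.07,-0.11],[0.31,0,0]],[0.0,[0,0.08,-0.12],[0.31,0,0]],[0.0,[0,0.08,-0.11],[0.31,0,0]],[0.0,[0,0.09,-0.11],[0.31,0,0]],[0.0,[0,0.09,-0.11],[0.31,0,0]],[0.0,[0,0.09,-0.11],[0.31,0,0]],[0.0,[0,0.09,-0.1],[0.31,0,0]]]}}

```text
t: 8.82
tool_pos: [0.524, -0.1109, 0.1667]
tool_rot: [-0.048, 2.941, -1.067]
contact_force: [-0.7, -4.0, -0.8]
opening: 0.0038
grip_force: 50.0
```

Run:
```python
from h import *
say();print(lidpose(np.radians(64),np.radians(.62*64),.007)[0])
from station import imaging
T=imaging.get_image('top');S=imaging.get_image('side')
a=cv2.resize(T['color'][120:250,320:450],(400,400));b=cv2.resize(S['color'][150:300,290:440],(400,400));cv2.imwrite('pics/g2.png',np.hstack([a,b]))
```

```text
{'t': 8.825, 'tool_pos': [0.524, -0.111, 0.167], 'q': [-0.012, -0.076, 1.965, -0.727, 1.299, -1.395], 'contact_force': [-0.732, -4.036, -0.818], 'opening': 0.004, 'grip_force': 49.951}
[ 0.52342824 -0.10947514  0.16570028]
```

View pics/g2.png

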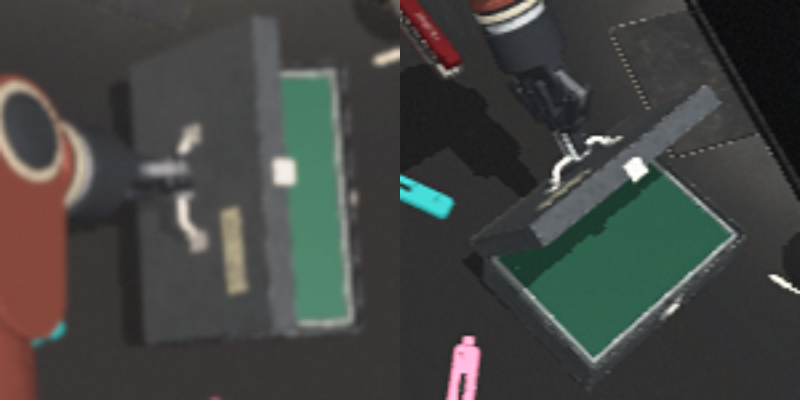

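The lid is about 64° open, with the handle pinched and the green tray exposed in both views.

Run:
```python
from h import *
D=np.radians
rows([lidpose(D(t),D(min(40+(t-64)*.6,53)),.007) for t in np.arange(66.5,98,3)],grip=0.0)
```

```text
[[0.0,[0.01,0.08,-0.06],[0.21,0.01,0.01]],[0.0,[0.0,0.08,-0.07],[0.23,0.0,0.0]],[0.0,[0.0,0.07,-0.08],[0.22,0.0,0.0]],[0.0,[0.0,0.08,-0.07],[0.23,0.0,0.0]],[0.0,[0.0,0.08,-0.07],[0.22,0.0,0.0]],[0.0,[0.0,0.07,-0.07],[0.23,0.0,0.0]],[0.0,[0.0,0.08,-0.06],[0.22,0.0,0.0]],[0.0,[0.0,0.09,-0.07],[0.09,0.0,0.0]]]
[[0.0,[0.0,0.09,-0.06],[0.0,0.0,0.0]],[0.0,[0.0,0.09,-0.06],[0.0,0.0,0.0]],[0.0,[0.0,0.09,-0.05],[0.0,0.0,0.0]]]
```

Request:
{"api": "play_rows", "payload": {"series": [[0.0,[0,0.08,-0.06],[0.21,0,0]],[0.0,[0,0.08,-0.07],[0.23,0,0]],[0.0,[0,0.07,-0.08],[0.22,0,0]],[0.0,[0,0.08,-0.07],[0.23,0,0]],[0.0,[0,0.08,-0.07],[0.22,0,0]],[0.0,[0,0.07,-0.07],[0.23,0,0]],[0.0,[0,0.08,-0.06],[0.22,0,0]],[0.0,[0,0.09,-0.07],[0.09,0,0]]]}}

```text
t: 9.93
tool_pos: [0.5226, -0.0687, 0.1649]
tool_rot: [-0.043, 2.797, -1.396]
contact_force: [-4.7, 1.3, 10.1]
opening: 0.0036
grip_force: 51.6
```

```bash
python3 -c "
from h import *;say();print(lidpose(np.radians(87.5),np.radians(53),.007)[0])"
```

```text
{'t': 9.925, 'tool_pos': [0.523, -0.069, 0.165], 'q': [0.153, 0.028, 1.954, -0.932, 1.418, -1.168], 'contact_force': [-4.693, 1.254, 10.138], 'opening': 0.004, 'grip_force': 51.599}
[ 0.52208284 -0.06891884  0.16317803]
```

Request:
{"api": "play_rows", "payload": {"series": [[0.0,[0,0.08,-0.07],[0,0,0]],[0.0,[0,0.09,-0.07],[0,0,0]],[0.0,[0,0.09,-0.06],[0,0,0]]]}}

```text
t: 10.3
tool_pos: [0.5221, -0.0523, 0.1585]
tool_rot: [-0.045, 2.799, -1.39]
contact_force: [-2.2, 0.8, 2.8]
opening: 0.0039
grip_force: 51.2
```

```bash
python3 -c "
from h import *;say();print(lidpose(np.radians(96.5),np.radians(53),.007)[0])"
```

```text
{'t': 10.3, 'tool_pos': [0.522, -0.052, 0.159], 'q': [0.182, 0.045, 1.947, -0.92, 1.431, -1.146], 'contact_force': [-2.165, 0.84, 2.833], 'opening': 0.004, 'grip_force': 51.205}
[ 0.52158467 -0.05390151  0.15731486]
```

Request:
{"api": "play_rows", "payload": {"series": [[0.0,[0,0.07,-0.05],[0,0,0]],[0.12,[0,0,0],[0,0,0]],[0.12,[0,0,0],[0,0,0]],[0.12,[0,0,-0.15],[0,0,0]],[0.15,[0,0,-0.3],[0,0,0]],[0.15,[0,0,-0.4],[0,0,0]],[0.2,[0,0,-0.8],[0,0,0]],[0.3,[0,0,-0.8],[0,0,0]]]}}

```text
t: 11.3
tool_pos: [0.5182, 0.051, 0.2323]
tool_rot: [-0.046, 2.8, -1.389]
contact_force: [0.3, -0.4, 0.8]
opening: 0.0259
grip_force: 0.0
```

Run:
```python
from h import *
say()
from station import imaging
T=imaging.get_image('top');S=imaging.get_image('side')
a=cv2.resize(T['color'][100:260,290:450],(400,400));b=cv2.resize(S['color'][130:300,270:440],(400,400));cv2.imwrite('pics/g3.png',np.hstack([a,b]))
```

```text
{'t': 11.3, 'tool_pos': [0.518, 0.051, 0.232], 'q': [0.363, 0.037, 1.818, -0.857, 1.648, -1.145], 'contact_force': [0.307, -0.377, 0.84], 'opening': 0.026, 'grip_force': 0.0}
```

View pics/g3.png

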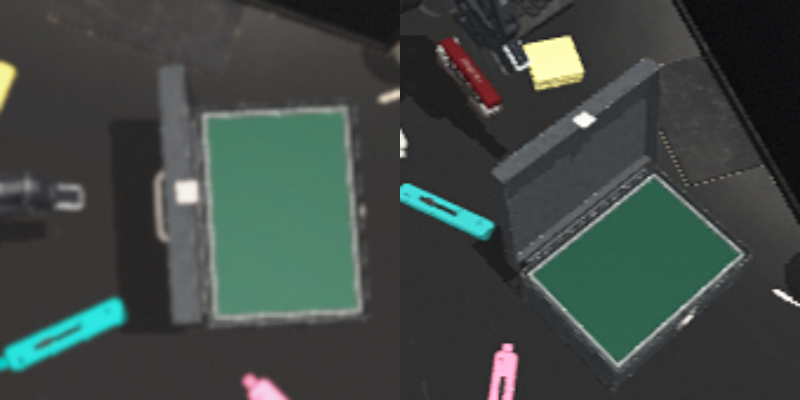

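The lid stands open on its stop, with its top edge at ~(363,177) in the top view. The handle is on its outer left side, the tray is clear and the bystanders haven't moved. Next I'll measure the tray, check how far the forearm will be from the lid, and plan the cutter pick.

Run:
```python
from h import *
from scipy.optimize import least_squares
from station import imaging,ctrl
T=imaging.get_image('top');pickle.dump(T,open('pics/top1.pkl','wb'))
hh=cv2.cvtColor(T['color'],cv2.COLOR_BGR2HSV)
c,_=blob(((hh[...,0]>60)&(hh[...,0]<85)&(hh[...,1]>70)).astype(np.uint8)*255,360,130,446,240);print('tray',rectw(T,c,.06))
ct,_=blob(((hh[...,2]>140)&(hh[...,1]<60)).astype(np.uint8)*255,215,205,285,245);print('cutter',rectw(T,ct,.012))
o=ctrl.get_obs()
D=[([.1433,.6077,.2301],[-.3632,-3.12,.0032],[1.22,.053,1.613,0,1.476]),([.502,-.0432,.2221],[.057,-3.14,0],[-.234,-.237,1.899,0,1.48]),
([.502,-.0418,.2326],[-.052,2.8,-1.386],[.209,-.092,1.943,-.901,1.534]),([.5262,-.1897,.0958],[-.053,3.141,.004],[-.48,.021,1.881,.003,1.241]),
([.524,-.1109,.1667],[-.048,2.941,-1.067],[-.012,-.076,1.965,-.727,1.299]),(o['tool_pos'],o['tool_rot'],o['q'][:5])]
def f(v):
    e,a2,a3,h,L,d=v;out=[]
    for p,r,q in D:
        W=np.array(p)-L*R.from_rotvec(r).as_matrix()[:,2];u=np.array([np.cos(q[0]),np.sin(q[0])]);n=np.array([-u[1],u[0]])
        out+=[W[:2]@u-e-a2*np.sin(q[1])-a3*np.sin(q[1]+q[2]),W[:2]@n-d,W[2]-h-a2*np.cos(q[1])-a3*np.cos(q[1]+q[2])]
    return out
s=least_squares(f,[0,.4,.4,.2,.2,.07]);print('e a2 a3 h L d',s.x.round(3),abs(s.fun).max().round(4))
```

```text
tray (array([ 527.8, -186.2]), array([151.6, 221.7], dtype=float32), np.float32(1.9))
cutter (array([410.8, 210.8]), array([31. , 75.4], dtype=float32), np.float32(75.1))
e a2 a3 h L d [-0.02   0.398  0.607  0.175  0.282  0.075] 0.0157
```

```bash
cat >> h.py <<'E'
def yawpose(deg):  # tool down, tool y at angle deg in world
    a=np.radians(deg);y=np.array([np.cos(a),np.sin(a),0]);z=np.array([0,0,-1.]);return R.from_matrix(np.c_[np.cross(y,z),y,z])
E
python3 - <<'E'
from h import *
s=rows(line(np.array([.47,.15,.22]),yawpose(91.9),8),grip=1.)
s=rows(line(np.array([.42,.253,.10]),yawpose(165.6),12,s),s,grip=.75)
s=rows(line(np.array([.42,.253,.004]),yawpose(165.6),4,s),s,grip=.75)
E
```

```text
[[1.0,[0.11,0.18,-0.18],[-0.82,0.01,0.0]],[1.0,[0.12,0.19,-0.16],[-0.83,0.0,0.0]],[1.0,[0.12,0.22,-0.13],[-0.82,0.01,0.0]],[1.0,[0.11,0.23,-0.11],[-0.82,0.0,0.0]],[1.0,[0.12,0.24,-0.09],[-0.83,0.01,0.0]],[1.0,[0.11,0.24,-0.05],[-0.82,0.0,0.0]],[1.0,[0.12,0.25,-0.03],[-0.83,0.0,0.0]],[1.0,[0.11,0.26,0.01],[-0.82,0.01,0.0]]]
[[0.75,[0.08,0.17,0.2],[0.0,0.0,-0.77]],[0.75,[0.06,0.19,0.2],[0.0,0.0,-0.76]],[0.75,[0.04,0.18,0.2],[0.0,0.0,-0.77]],[0.75,[0.01,0.19,0.2],[0.0,0.0,-0.77]],[0.75,[0.0,0.19,0.2],[0.0,0.0,-0.77]],[0.75,[-0.02,0.19,0.2],[0.0,0.0,-0.76]],[0.75,[-0.04,0.19,0.2],[0.0,0.0,-0.77]],[0.75,[-0.06,0.18,0.2],[0.0,0.0,-0.77]]]
[[0.75,[-0.08,0.17,0.2],[0.0,0.0,-0.77]],[0.75,[-0.1,0.16,0.2],[0.0,0.0,-0.76]],[0.75,[-0.12,0.15,0.2],[0.0,0.0,-0.77]],[0.75,[-0.13,0.14,0.2],[0.0,0.0,-0.77]]]
[[0.75,[0.0,0.0,0.48],[0.0,0.0,0.0]],[0.75,[0.0,0.0,0.48],[0.0,0.0,0.0]],[0.75,[0.0,0.0,0.48],[0.0,0.0,0.0]],[0.75,[0.0,0.0,0.48],[0.0,0.0,0.0]]]
```

Request:
{"api": "play_rows", "payload": {"series": [[1.0,[0.11,0.18,-0.18],[-0.82,0.01,0]],[1.0,[0.12,0.19,-0.16],[-0.83,0,0]],[1.0,[0.12,0.22,-0.13],[-0.82,0.01,0]],[1.0,[0.11,0.23,-0.11],[-0.82,0,0]],[1.0,[0.12,0.24,-0.09],[-0.83,0.01,0]],[1.0,[0.11,0.24,-0.05],[-0.82,0,0]],[1.0,[0.12,0.25,-0.03],[-0.83,0,0]],[1.0,[0.11,0.26,0.01],[-0.82,0.01,0]]]}}

```text
t: 12.45
tool_pos: [0.4685, 0.148, 0.217]
tool_rot: [0.047, -3.136, -0.003]
contact_force: [-0.5, 0.4, 0.0]
opening: 0.0855
grip_force: 0.0
```

Request:
{"api": "play_rows", "payload": {"series": [[0.75,[0.08,0.17,0.2],[0,0,-0.77]],[0.75,[0.06,0.19,0.2],[0,0,-0.76]],[0.75,[0.04,0.18,0.2],[0,0,-0.77]],[0.75,[0.01,0.19,0.2],[0,0,-0.77]],[0.75,[0,0.19,0.2],[0,0,-0.77]],[0.75,[-0.02,0.19,0.2],[0,0,-0.76]],[0.75,[-0.04,0.19,0.2],[0,0,-0.77]],[0.75,[-0.06,0.18,0.2],[0,0,-0.77]]]}}

```text
t: 13.45
tool_pos: [0.4345, 0.2162, 0.1363]
tool_rot: [1.351, -2.829, -0.001]
contact_force: [0.5, -0.3, 1.0]
opening: 0.0642
grip_force: 0.0
```

Request:
{"api": "play_rows", "payload": {"series": [[0.75,[-0.08,0.17,0.2],[0,0,-0.77]],[0.75,[-0.1,0.16,0.2],[0,0,-0.76]],[0.75,[-0.12,0.15,0.2],[0,0,-0.77]],[0.75,[-0.13,0.14,0.2],[0,0,-0.77]],[0.75,[0,0,0],[0,0,0]]]}}

```text
t: 14.08
tool_pos: [0.4174, 0.2502, 0.0959]
tool_rot: [1.916, -2.48, -0.004]
contact_force: [0.6, 0.1, 0.3]
opening: 0.0639
grip_force: 0.0
```

Run:
```python
from h import *
say()
s=rows(line(np.array([.42,.253,.004]),yawpose(165.6),5),grip=.75)
from station import imaging
T=imaging.get_image('top');S=imaging.get_image('side')
a=cv2.resize(T['color'][170:270,200:300],(400,400));b=cv2.resize(S['color'][110:240,210:340],(400,400));cv2.imwrite('pics/g4.png',np.hstack([a,b]))
```

```text
{'t': 14.075, 'tool_pos': [0.417, 0.25, 0.096], 'q': [0.387, -0.153, 2.046, 0.0, 1.257, -2.5], 'contact_force': [0.597, 0.051, 0.319], 'opening': 0.064, 'grip_force': 0.0}
[[0.75,[-0.02,-0.01,0.37],[0.01,-0.01,-0.01]],[0.75,[-0.01,-0.01,0.36],[0.01,0.0,0.0]],[0.75,[-0.01,-0.01,0.37],[0.01,-0.01,-0.01]],[0.75,[-0.02,-0.01,0.37],[0.01,-0.01,0.0]],[0.75,[-0.01,0.0,0.37],[0.01,-0.01,-0.01]]]
```

View pics/g4.png

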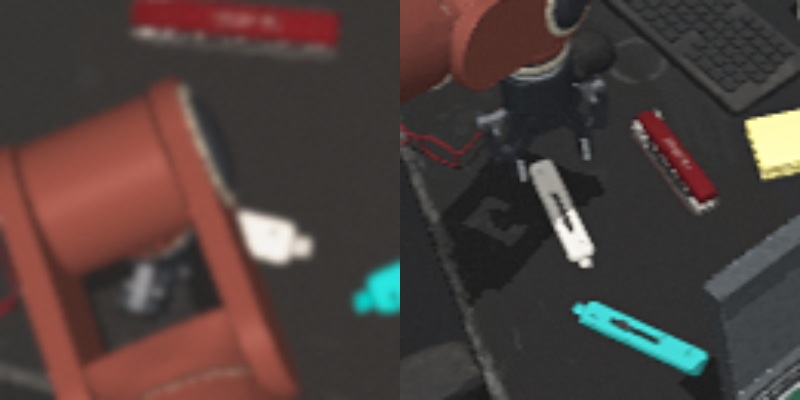

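The side view shows the fingers straddling the cutter's width, with the cutter at about (263,178), so I'll descend and grip.

Request:
{"api": "play_rows", "payload": {"series": [[0.75,[-0.02,-0.01,0.37],[0.01,-0.01,-0.01]],[0.75,[-0.01,-0.01,0.36],[0.01,0,0]],[0.75,[-0.01,-0.01,0.37],[0.01,-0.01,-0.01]],[0.75,[-0.02,-0.01,0.37],[0.01,-0.01,0]],[0.75,[-0.01,0,0.36],[0.01,-0.01,-0.01]],[0.75,[0,0,0],[0,0,0]]]}}

```text
t: 14.92
tool_pos: [0.4201, 0.2528, 0.0042]
tool_rot: [-1.926, 2.482, 0.001]
contact_force: [-0.4, -0.2, 1.4]
opening: 0.0639
grip_force: 0.0
```

Request:
{"api": "play_rows", "payload": {"series": [[0.0,[0,0,0],[0,0,0]],[0.0,[0,0,0],[0,0,0]],[0.0,[0,0,0],[0,0,0]],[0.0,[0,0,0],[0,0,0]],[0.0,[0,0,0],[0,0,0]]], "force": 45}}

```text
t: 15.55
tool_pos: [0.4226, 0.2541, 0.0074]
tool_rot: [-1.923, 2.476, -0.002]
contact_force: [-0.2, -0.7, 5.9]
opening: 0.0276
grip_force: 44.9
```

Request:
{"api": "play_rows", "payload": {"series": [[0.0,[0,0,-0.2],[0,0,0]],[0.0,[0,0,-0.3],[0,0,0]],[0.0,[0,0,-0.6],[0,0,0]],[0.0,[0,0,-0.8],[0,0,0]],[0.0,[0,0,-0.8],[0,0,0]],[0.0,[0,0,-0.8],[0,0,0]],[0.0,[0,0,-0.8],[0,0,0]],[0.0,[0,0,-0.8],[0,0,0]]]}}

```text
t: 16.55
tool_pos: [0.4202, 0.253, 0.2632]
tool_rot: [-1.924, 2.477, -0.001]
contact_force: [0.7, 0.5, -1.3]
opening: 0.0276
grip_force: 44.5
```

Run:
```python
from h import *
say()
from station import imaging
T=imaging.get_image('top');S=imaging.get_image('side')
pickle.dump((T,S),open('pics/g5.pkl','wb'))
a=cv2.resize(T['color'][170:290,200:320],(400,400));b=cv2.resize(S['color'][70:220,200:350],(400,400));cv2.imwrite('pics/g5.png',np.hstack([a,b]))
```

```text
{'t': 16.55, 'tool_pos': [0.42, 0.253, 0.263], 'q': [0.39, -0.298, 1.881, 0.001, 1.554, -2.502], 'contact_force': [0.743, 0.48, -1.314], 'opening': 0.028, 'grip_force': 44.49}
```

View pics/g5.png

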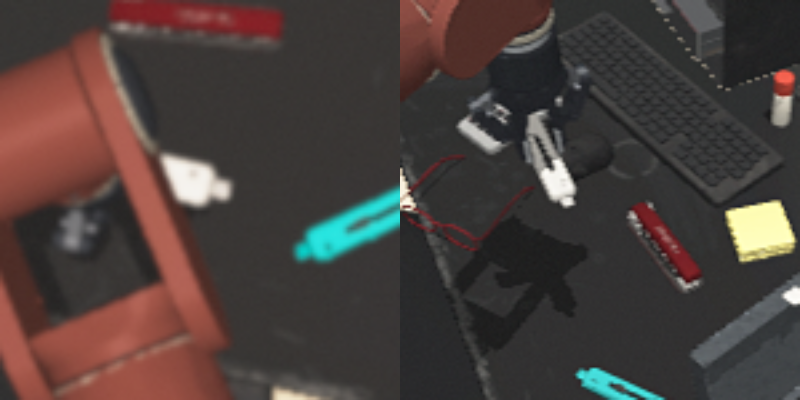

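The cutter is gripped across its width and held level at about (255,132) in the side view. Next I'll carry it over the lid, which is 0.25 m high.

Run:
```python
from h import *
s=rows(line(np.array([.47,.06,.36]),yawpose(130),8),grip=0.)
t=boxpt(-.03,0,.36);print(t)
s=rows(line(t,yawpose(91.9),8,s),s,grip=0.)
t[2]=.10;s=rows(line(t,yawpose(91.9),8,s),s,grip=0.)
```

```text
[[0.0,[0.44,-0.24,-0.23],[-0.01,0.01,0.56]],[0.0,[0.42,-0.27,-0.23],[-0.01,0.01,0.56]],[0.0,[0.4,-0.3,-0.23],[0.0,0.01,0.55]],[0.0,[0.37,-0.33,-0.23],[-0.01,0.02,0.56]],[0.0,[0.35,-0.36,-0.23],[-0.01,0.01,0.56]],[0.0,[0.31,-0.39,-0.24],[-0.01,0.01,0.56]],[0.0,[0.29,-0.4,-0.23],[0.0,0.01,0.55]],[0.0,[0.26,-0.43,-0.23],[-0.01,0.01,0.56]]]
[ 0.52699466 -0.21698351  0.36      ]
[[0.0,[0.34,-0.62,0.0],[0.0,0.0,0.6]],[0.0,[0.28,-0.65,0.0],[0.0,0.0,0.59]],[0.0,[0.23,-0.67,0.0],[0.0,0.0,0.6]],[0.0,[0.17,-0.69,0.0],[0.0,0.0,0.59]],[0.0,[0.11,-0.69,0.0],[0.0,0.0,0.6]],[0.0,[0.06,-0.71,0.0],[0.0,0.0,0.59]],[0.0,[-0.01,-0.7,0.0],[0.0,0.0,0.6]],[0.0,[-0.06,-0.71,0.0],[0.0,0.0,0.59]]]
[[0.0,[0.0,0.0,0.65],[0.0,0.0,0.0]],[0.0,[0.0,0.0,0.65],[0.0,0.0,0.0]],[0.0,[0.0,0.0,0.65],[0.0,0.0,0.0]],[0.0,[0.0,0.0,0.65],[0.0,0.0,0.0]],[0.0,[0.0,0.0,0.65],[0.0,0.0,0.0]],[0.0,[0.0,0.0,0.65],[0.0,0.0,0.0]],[0.0,[0.0,0.0,0.65],[0.0,0.0,0.0]],[0.0,[0.0,0.0,0.65],[0.0,0.0,0.0]]]
```

Request:
{"api": "play_rows", "payload": {"series": [[0.0,[0.44,-0.24,-0.23],[0,0,0.56]],[0.0,[0.42,-0.27,-0.23],[0,0,0.56]],[0.0,[0.4,-0.3,-0.23],[0,0,0.55]],[0.0,[0.37,-0.33,-0.23],[0,0,0.56]],[0.0,[0.35,-0.36,-0.23],[0,0,0.56]],[0.0,[0.31,-0.39,-0.24],[0,0,0.56]],[0.0,[0.29,-0.4,-0.23],[0,0,0.55]],[0.0,[0.26,-0.43,-0.23],[0,0,0.56]]]}}

```text
t: 17.65
tool_pos: [0.4676, 0.0584, 0.3529]
tool_rot: [-1.07, 2.951, 0.002]
contact_force: [-0.1, -0.5, 0.0]
opening: 0.0277
grip_force: 44.5
```

Request:
{"api": "play_rows", "payload": {"series": [[0.0,[0.34,-0.62,0],[0,0,0.6]],[0.0,[0.28,-0.65,0],[0,0,0.59]],[0.0,[0.23,-0.67,0],[0,0,0.6]],[0.0,[0.17,-0.69,0],[0,0,0.59]],[0.0,[0.11,-0.69,0],[0,0,0.6]],[0.0,[0.06,-0.71,0],[0,0,0.59]],[0.0,[-0.01,-0.7,0],[0,0,0.6]],[0.0,[-0.06,-0.71,0],[0,0,0.59]]]}}

```text
t: 18.65
tool_pos: [0.525, -0.2188, 0.3521]
tool_rot: [-0.048, 3.139, 0.004]
contact_force: [1.0, 0.3, -1.3]
opening: 0.0275
grip_force: 44.5
```

Run:
```python
from h import *
say()
t=boxpt(-.03,0,.20);s=rows(line(t,yawpose(91.9),5),grip=0.)
t[2]=.095;s=rows(line(t,yawpose(91.9),3,s),s,grip=0.)
```

```text
{'t': 18.65, 'tool_pos': [0.525, -0.219, 0.352], 'q': [-0.528, -0.125, 1.588, 0.004, 1.678, -2.129], 'contact_force': [1.048, 0.256, -1.264], 'opening': 0.028, 'grip_force': 44.522}
[[0.0,[-0.01,0.01,0.61],[0.0,0.0,0.0]],[0.0,[0.0,0.0,0.61],[0.01,0.01,-0.01]],[0.0,[-0.01,0.01,0.61],[0.0,0.0,0.0]],[0.0,[-0.01,0.0,0.6],[0.01,0.01,0.0]],[0.0,[-0.01,0.01,0.61],[0.0,0.0,-0.01]]]
[[0.0,[0.0,0.0,0.7],[0.0,0.0,0.0]],[0.0,[0.0,0.0,0.7],[0.0,0.0,0.0]],[0.0,[0.0,0.0,0.7],[0.0,0.0,0.0]]]
```

Request:
{"api": "play_rows", "payload": {"series": [[0.0,[-0.01,0.01,0.61],[0,0,0]],[0.0,[0,0,0.61],[0.01,0.01,-0.01]],[0.0,[-0.01,0.01,0.61],[0,0,0]],[0.0,[-0.01,0,0.6],[0.01,0.01,0]],[0.0,[-0.01,0.01,0.61],[0,0,-0.01]],[0.0,[0,0,0.6],[0,0,0]],[0.0,[0,0,0.6],[0,0,0]],[0.0,[0,0,0.6],[0,0,0]]]}}

```text
t: 19.65
tool_pos: [0.527, -0.2158, 0.1094]
tool_rot: [0.057, -3.141, 0.0]
contact_force: [0.5, 0.2, -1.0]
opening: 0.0277
grip_force: 44.6
```

Request:
{"api": "play_rows", "payload": {"series": [[0.0,[0,0,0.1],[0,0,0]],[0.0,[0,0,0],[0,0,0]]]}}

```text
t: 19.9
tool_pos: [0.5276, -0.2162, 0.1062]
tool_rot: [-0.057, 3.14, -0.001]
contact_force: [-0.8, -0.0, -0.5]
opening: 0.0279
grip_force: 44.6
```

Run:
```python
from h import *
say();t=boxpt(-.03,0,.072);rows(line(t,yawpose(91.9),4),grip=0.)
from station import imaging
T=imaging.get_image('top');S=imaging.get_image('side')
a=cv2.resize(T['color'][110:250,330:470],(400,400));b=cv2.resize(S['color'][140:300,290:450],(400,400));cv2.imwrite('pics/g6.png',np.hstack([a,b]))
```

```text
{'t': 19.9, 'tool_pos': [0.528, -0.216, 0.106], 'q': [-0.519, 0.033, 1.85, -0.0, 1.257, -2.126], 'contact_force': [-0.784, -0.015, -0.534], 'opening': 0.028, 'grip_force': 44.566}
[[0.0,[0.0,0.0,0.17],[0.0,0.0,0.01]],[0.0,[0.01,-0.01,0.17],[0.0,0.0,0.0]],[0.0,[0.0,0.0,0.17],[0.0,0.0,0.01]],[0.0,[0.0,-0.01,0.17],[0.0,0.01,0.0]]]
```

View pics/g6.png

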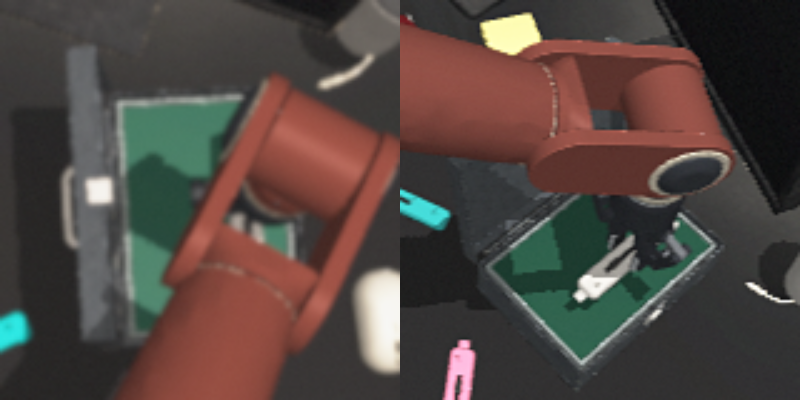

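The lid is still open. The cutter hangs level inside the tray outline, its tip at ~(363,258) in the side view, and can be lowered.

Request:
{"api": "play_rows", "payload": {"series": [[0.0,[0,0,0.17],[0,0,0]],[0.0,[0,0,0.17],[0,0,0]],[0.0,[0,0,0.17],[0,0,0]],[0.0,[0,0,0.12],[0,0,0]],[0.0,[0,0,0.02],[0,0,0]],[0.0,[0,0,0],[0,0,0]]]}}

```text
t: 20.75
tool_pos: [0.5278, -0.2163, 0.0735]
tool_rot: [-0.057, 3.14, -0.001]
contact_force: [-0.1, 0.1, -1.3]
opening: 0.0277
grip_force: 44.6
```

Request:
{"api": "play_rows", "payload": {"series": [[0.0,[0,0,0.04],[0,0,0]],[0.0,[0,0,0.03],[0,0,0]],[0.0,[0,0,0],[0,0,0]]]}}

```text
t: 21.12
tool_pos: [0.5277, -0.2162, 0.0699]
tool_rot: [-0.057, 3.14, -0.001]
contact_force: [-0.1, 0.3, -0.2]
opening: 0.0273
grip_force: 44.6
```

Request:
{"api": "play_rows", "payload": {"series": [[0.0,[0,0,0.03],[0,0,0]],[0.0,[0,0,0.02],[0,0,0]],[0.0,[0,0,0],[0,0,0]]]}}

```text
t: 21.5
tool_pos: [0.5277, -0.2162, 0.0674]
tool_rot: [-0.057, 3.14, -0.001]
contact_force: [1.1, 0.8, -1.0]
opening: 0.0277
grip_force: 44.6
```

Request:
{"api": "play_rows", "payload": {"series": [[0.0,[0,0,0.02],[0,0,0]],[0.0,[0,0,0.02],[0,0,0]],[0.0,[0,0,0],[0,0,0]]]}}

```text
t: 21.88
tool_pos: [0.5281, -0.2165, 0.0665]
tool_rot: [-0.057, 3.14, -0.002]
contact_force: [-2.6, 1.6, 5.4]
opening: 0.0278
grip_force: 45.3
```

Contact shows as 5.4 N at the expected height, so I'll release and retreat straight up.

Request:
{"api": "play_rows", "payload": {"series": [[0.4,[0,0,0],[0,0,0]],[0.5,[0,0,0],[0,0,0]],[0.5,[0,0,0],[0,0,0]],[0.5,[0,0,-0.2],[0,0,0]],[0.5,[0,0,-0.5],[0,0,0]],[0.5,[0,0,-0.8],[0,0,0]],[0.5,[0,0,-0.8],[0,0,0]],[0.5,[0,0,-0.8],[0,0,0]]]}}

```text
t: 22.88
tool_pos: [0.5276, -0.2162, 0.2227]
tool_rot: [-0.057, 3.139, -0.002]
contact_force: [0.5, -0.4, -0.1]
opening: 0.043
grip_force: 0.0
```

Request:
{"api": "play_rows", "payload": {"series": [[0.5,[0,0,-0.8],[0,0,0]],[0.5,[0,0,-0.8],[0,0,0]],[0.5,[0,0,-0.8],[0,0,0]],[0.5,[0.5,0,-0.6],[0,0,0]],[0.5,[0.8,0,-0.3],[0,0,0]],[0.5,[0.8,0,0],[0,0,0]],[0.5,[0.4,0,0],[0,0,0]],[0.5,[0,0,0],[0,0,0]]]}}

```text
t: 23.88
tool_pos: [0.4018, -0.2207, 0.3867]
tool_rot: [-0.055, 3.138, -0.004]
contact_force: [0.5, -0.1, 0.4]
opening: 0.0426
grip_force: 0.0
```

Run:
```python
from h import *
say()
from station import imaging
T=imaging.get_image('top');S=imaging.get_image('side')
cv2.imwrite('pics/g7.png',np.hstack([T['color'][90:310,180:500],S['color'][90:310,200:520]]))
```

```text
{'t': 23.875, 'tool_pos': [0.402, -0.221, 0.387], 'q': [-0.665, -0.398, 1.756, 0.0, 1.779, -2.271], 'contact_force': [0.456, -0.115, 0.396], 'opening': 0.043, 'grip_force': 0.0}
```

View pics/g7.png

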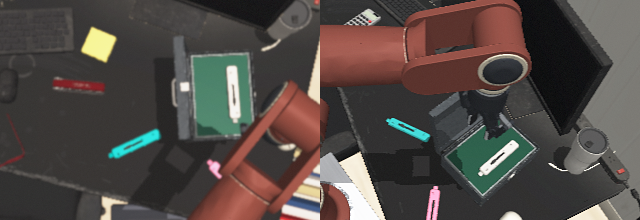

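The cutter lies flat inside the tray rim at ~(413,184) in the top view. The lid stands open, the stapler, notes and visible mouse are where they were, and the arm is clear. I'm handing the job in.

```bash
python3 -c "
from station import ctrl;print(ctrl.finish_job())"
```

```text
the job is handed in; nothing more can be done
None
```

The cash box lid stands open on its stop, the box cutter lies flat on the tray, I saw no bystander moved (the arm hid the white mouse in the last picture), and I handed the job in at about 24 s; no verdict came back.

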